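# Lay the red-capped spice jar down in its tray groove

### The arm

A 6-joint arm with a two-finger parallel gripper is mounted at the origin on a cart in front of the work surface, level with it; the furniture and walls round the work are solid. World frame = base frame: x ahead of the robot, y to its left, z up, the work surface at z = 0. Lengths are in m, angles in rad, forces in N, time in s.
With the tool pointing down it reaches from about 0.425 to 0.95 m from the base axis. Payload 3.5 kg.
Tool frame: the origin (TCP) lies on the centre line of the jaws, within the pads' length; the fingertips stand 14 mm ahead of it and the grasp point (between the pads) lies 5 mm behind it (ctrl.finger_overhang is the distance from the TCP to the fingertips, in m); z points along the fingers, y is the line along which they close (so a half turn about z gives the same grasp; the last joint's range is limited). The gripper opens to 85 mm and grips with 20 to 120 N. Pads are 22 mm wide; open, the fingers measure 114 mm over their backs; the gripper's body (76 mm by 85 mm) begins 54 mm behind the grasp point. The pads swing forward as they close: fully open they stand 13 mm farther back than shut.
Start: joints at [-1.439, 0.286, 1.577, -0, 1.279, -0.15], TCP at [0.188, -0.648, 0.245] pointing down, gripper open.
Joint ranges: [-2.77, 2.77], [-0.9, 2.22], [0.21, 2.48], [-1.53, 4.67], [0.24, 2.81], [-2.84, 2.84]. Speed limits (rad/s): [2.79, 2.79, 3.14, 3.14, 3.14, 3.14].

### API

Orientations are given as a unit quaternion [x, y, z, w].
In Python, from plant import ctrl gives the robot as it stands.
- The arm moves only by the tool send_rows, never from a script. Its argument "moves" is text: rows parted by semicolons, each of 7 numbers parted by spaces: the turn, a rotation vector about the tool's x, y, z in units of 360 degrees (1.0 is 360 degrees), then the shift along the tool's x, y, z in units of 20 cm (1.0 is 20 cm), then the gripper's target within -1 to 1 (fully open at 1, half-way at 0, shut at -1). A call has 1 to 12 rows; each row is the pose to reach, as a shift and turn from the pose commanded when the call began, along the tool's axes at that moment, turning the shorter way round; what a row does not reach only later rows make up. A row lasts 1/8 s, in which the tool goes at most 62.5 mm and 10.7 degrees, less where a joint would pass 70% of its speed; a pose out of reach is approached as far as the arm can. A call with a number of a shift or a turn outside -1 to 1 is refused whole. A call with a gripper value outside its range is refused whole. The fingers move at their own pace and stop on an object; "newtons" is the grip in N (left out, the last holds). Time passes only in rows, so rows that repeat a pose let the fingers close. It gives the time, the measured TCP pose, the force, the opening and the grip force at its end, in the units of the state.
- ctrl.get_state(): the state, without advancing time (a new reading comes with each control period).
- ctrl.read_camera(name): name is "scene" or "top"; returns a dict with "image" (480x640x3 uint8, red, green, blue), "fovy" (degrees; the focal length in pixels is half the picture's height over the tangent of half this angle, whatever the lens; pixels are square), "cx", "cy" (the principal point, pixels), "distortion" ([k1, k2, p1, p2, k3] as OpenCV has them; the pictures are not rectified), "extrinsics" (4x4, takes a point from camera to world coordinates). Camera axes: x right, y up, looking along -z (the intrinsics and any distortion apply to the point x, -y, -z); pixel columns grow to the right and rows downward; lengths in m; the calibration is good to about 2 mm. A picture is of the moment at which its call begins. There is no depth.
- ctrl.sign_off(): hands the job in; it is judged then, once.
The state is a dict: "time": time; "qpos": joint angles; "dq": joint speeds; "joint_efforts": joint torques, N m; "eef_pos": TCP position; "tcp_rot": TCP orientation; "contact_force": force on the tool from outside, world axes, zero at the start; "wrist_torque": the same for the moment, N m; "opening": opening from 0.0 (shut) to 1.0 (fully open); "finger_force": force on a finger pad.
Only numpy, scipy, OpenCV 4.12 (cv2) and the standard library are available. Lean on these libraries where they do the work, as an engineer would, in place of code of your own. Each camera call takes 0.05 s, during which the arm holds its last target. There are 200 camera calls.

### The job

The red-capped spice jar stands on the worktop in front of a free groove of the wooden spice tray. Without picking it up, tip it over with your fingertips so that it falls back into that groove, cap first, then push its foot until the cap is all the way home against the tray's back rail. The black-capped jar is still needed for cooking, so leave it standing, and do not disturb the two jars already in the tray or the drinking glass.

Things in the scene. Friction and masses are not known exactly. Their poses are not given: they have to be found in the camera images.
- red_cap_jar: spice jar with a bright red cap, round, 41 mm across, 105 mm high (cap: the top 20 mm, as wide as the jar), about 0.11 kg, stands loose on the worktop; origin at the centre of its underside (foot), z from foot to cap. It stands before one of the tray's two free grooves (y = +28 or -84 mm), within 5 mm of the groove's line, its axis 29 to 41 mm in front of the tray's front edge
- red_cap_top (a point): centre of the flat top of the red cap, 105 mm from the jar's underside on its axis. Pushed below about half height the jar slides (friction about 0.6), pushed at the cap it tips; leaning 0.4 rad it falls by itself and lies in the groove with its foot still 10 to 35 mm out in front of the tray, sometimes a little crooked until it is pushed
- spice_tray: pale wooden spice tray on the worktop, does not move; 244 mm wide (y), 116 mm deep (x), origin at the middle of its front edge at worktop height, x along the grooves to the back rail, z up. Four V grooves along x at y = +84, +28, -28, -84 mm, open at the front edge (x = 0), 52 mm wide, bottoms 5 mm and ridges 20 mm above the worktop; a lying jar's axis is 29 mm above the worktop
- tray_rail (a point): middle of the near face of the tray's back rail, 104 mm behind the front edge, at its top, 36 mm above the worktop. A 105 mm jar that is home has its cap on this face and its foot about 1 mm out in front of the tray's front edge
- black_cap_jar: spice jar with a black cap, 41 mm across, 105 mm high, stands loose in front of the tray's other free groove (the one the red-capped jar does not face), its axis 29 to 41 mm before the front edge; origin at the centre of its underside, z up. To be left standing
- blue_label_jar: spice jar with a yellow-gold cap and a blue label, 42 mm across, 96 mm long, loose, lying home in the groove at y = +84 mm; origin at the centre of its foot, z points to its cap
- green_label_jar: spice jar with a yellow-gold cap and a green label, 41 mm across, 106 mm long, loose, lying home in the groove at y = -28 mm; origin at the centre of its foot, z points to its cap
- drinking_glass: clear drinking glass, 81 mm across, 93 mm high, loose, standing to the left of the tray; origin at the centre of its underside
Mind the look-alikes: they are no part of the job. Leave any orange or pink look-alike of the red_cap_jar alone.

How it is judged:
On the way:
1. the red-capped jar has been tipped over and lies in the groove it stood in front of, cap towards the back rail (angle between red_cap_jar's own z axis and vertical between 1.32 and 1.82 rad and z of red_cap_jar in the frame of spice_tray between 0.01 and 0.045 m and x of red_cap_top in the frame of spice_tray above 0.045 m and ((y of red_cap_jar in the frame of spice_tray between 0.01 and 0.046 m and y of red_cap_top in the frame of spice_tray between 0.01 and 0.046 m and y of black_cap_jar in the frame of spice_tray between -0.109 and -0.059 m) or (y of red_cap_jar in the frame of spice_tray between -0.102 and -0.066 m and y of red_cap_top in the frame of spice_tray between -0.102 and -0.066 m and y of black_cap_jar in the frame of spice_tray between 0.003 and 0.053 m))), for 0.2 s.
At the end, for the whole second after the job is handed in: the red-capped jar lies level and at rest in the groove it stood before, within 10 mm of the groove line at foot and cap, cap within 4 mm of the back rail; the black-capped jar stands within 12 mm, the lying jars lie within 8 mm and the glass within 15 mm of where they were (angle between red_cap_jar's own z axis and vertical between 1.45 and 1.69 rad and z of red_cap_jar in the frame of spice_tray between 0.018 and 0.04 m and x of red_cap_top in the frame of spice_tray above 0.045 m and ((y of red_cap_jar in the frame of spice_tray between 0.018 and 0.038 m and y of red_cap_top in the frame of spice_tray between 0.018 and 0.038 m and y of black_cap_jar in the frame of spice_tray between -0.109 and -0.059 m) or (y of red_cap_jar in the frame of spice_tray between -0.094 and -0.074 m and y of red_cap_top in the frame of spice_tray between -0.094 and -0.074 m and y of black_cap_jar in the frame of spice_tray between 0.003 and 0.053 m)) and linear speed of red_cap_jar below 0.02 m/s and angular speed of red_cap_jar below 0.2 rad/s and x of red_cap_jar in the frame of spice_tray between -0.005 and 0.006 m and angle between black_cap_jar's own z axis and vertical below 0.1 rad and distance of each of blue_label_jar, green_label_jar from where it was at the start of the episode below 0.008 m and distance of black_cap_jar from where it was at the start of the episode below 0.012 m and distance of drinking_glass from where it was at the start of the episode below 0.015 m); the robot touches nothing.
It fails at once if the red-capped jar is lifted or carried (both its foot and its cap well clear of the worktop and the tray) (height (world z) of red_cap_jar above 0.05 m or height (world z) of red_cap_top above 0.118 m).
It fails at once if the black-capped jar is tipped or pushed from its place (angle between black_cap_jar's own z axis and vertical above 0.25 rad or distance of black_cap_jar from where it was at the start of the episode above 0.015 m).
It fails at once if a jar lying in the tray is shoved or lifted from its place (distance of any of blue_label_jar, green_label_jar from where it was at the start of the episode above 0.012 m).
It fails at once if the drinking glass is knocked (angle between drinking_glass's own z axis and vertical above 0.2 rad or distance of drinking_glass from where it was at the start of the episode above 0.02 m).
It also fails if it takes over 38 s, if anything falls off the work surface, if the arm or the gripper's body presses on something with over 40 N, if the wrist force passes 120 N, or if a joint passes its speed limit or range.

## Working session

There is one attempt and no reset: what is moved stays moved. The work goes in short steps, Python scripts to look and compute and a tool call to move; the robot and the scene stay as the last step left them, time stands still between calls to the robot, and variables do not carry over. Pictures are saved under pics/ and viewed, at most 10 in all, crops included, and the job is handed in when it is done.

Besides the shell and the picture viewer there is one more tool, called after "Request:" in YAML: its name, and indented under it one key for each argument. send_rows: Moves the arm, as the interface text tells. Its arguments: {"type":"object","properties":{"moves":{"type":"string"},"newtons":{"type":"number"}},"required":["moves"]}

```bash
mkdir -p pics
cat > h.py <<'E'
import numpy as np,cv2
from plant import ctrl
def shot(n,f):
    r=ctrl.read_camera(n); cv2.imwrite(f'pics/{f}.png',r['image'][:,:,::-1]); np.save(f'pics/{f}.npy',r,allow_pickle=True); return r
def ld(f): return np.load(f'pics/{f}.npy',allow_pickle=True).item()
def K(r):
    f=240/np.tan(np.radians(r['fovy'])/2); return np.array([[f,0,r['cx']],[0,f,r['cy']],[0,0,1.]])
def onz(r,uv,z):
    p=cv2.undistortPoints(np.array(uv,float).reshape(-1,1,2),K(r),np.array(r['distortion'],float)).reshape(-1,2)
    E=np.array(r['extrinsics']); d=np.c_[p[:,0],-p[:,1],-np.ones(len(p))]@E[:3,:3].T; o=E[:3,3]
    return o+d*((z-o[2])/d[:,2])[:,None]
def proj(r,P):
    E=np.array(r['extrinsics']); q=(np.atleast_2d(P)-E[:3,3])@E[:3,:3]; q=q*[1,-1,-1]
    return cv2.projectPoints(q,np.zeros(3),np.zeros(3),K(r),np.array(r['distortion'],float))[0].reshape(-1,2)
E
python3 - <<'E'
from h import *
for n in('scene','top'):
    r=shot(n,n+'0'); print(n,r['fovy'],r['cx'],r['cy'],r['distortion'],np.round(r['extrinsics'],3).tolist())
s=ctrl.get_state();print(s)
E
```

```text
scene 44.20963756692547 321.2980166179592 232.0892247628768 [-0.04661317  0.          0.          0.          0.        ] [[-0.635, 0.559, -0.533, 0.064], [-0.772, -0.472, 0.425, 0.662], [-0.014, 0.682, 0.731, 0.755], [0.0, 0.0, 0.0, 1.0]]
top 49.325759703085005 321.16103134115673 239.7635369780163 [-0.12143218  0.          0.          0.          0.        ] [[0.005, 0.998, -0.064, 0.487], [-1.0, 0.004, -0.028, 0.277], [-0.028, 0.064, 0.998, 1.051], [0.0, 0.0, 0.0, 1.0]]
{'time': 0.1, 'qpos': array([-1.43899594e+00,  2.87105789e-01,  1.57802589e+00, -2.43363491e-05,
        1.27862303e+00, -1.49996396e-01]), 'dq': array([ 7.14548189e-04, -2.65676133e-03, -3.18264758e-03,  2.48390119e-04,
        1.69114832e-04, -7.17421960e-05]), 'joint_efforts': array([ 3.89579345e-04, -4.07297623e+01, -2.93699938e+01, -1.79162048e-04,
        3.41831364e-03, -1.11934542e-07]), 'eef_pos': array([ 0.18765532, -0.64779951,  0.24406888]), 'tcp_rot': array([ 9.90089160e-01,  1.40436061e-01, -1.81314611e-06, -1.08108968e-03]), 'contact_force': array([ 0.33439691, -0.06312479,  0.16312886]), 'wrist_torque': array([ 0.03644187, -0.01017146,  0.01599461]), 'finger_force': 0.0, 'opening': 1.002374441932429}
```

View pics/scene0.png

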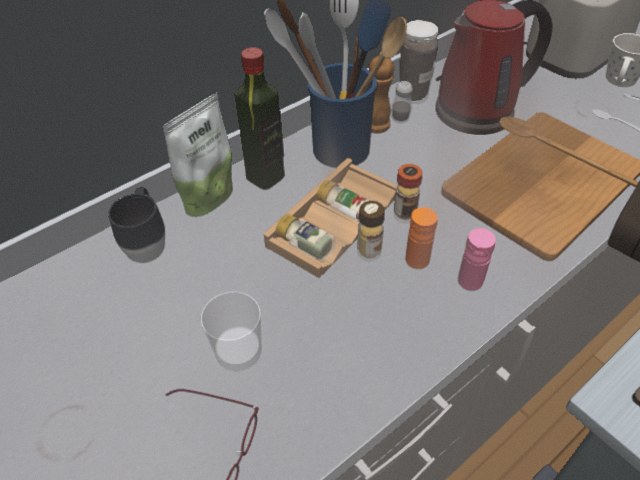

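View pics/top0.png

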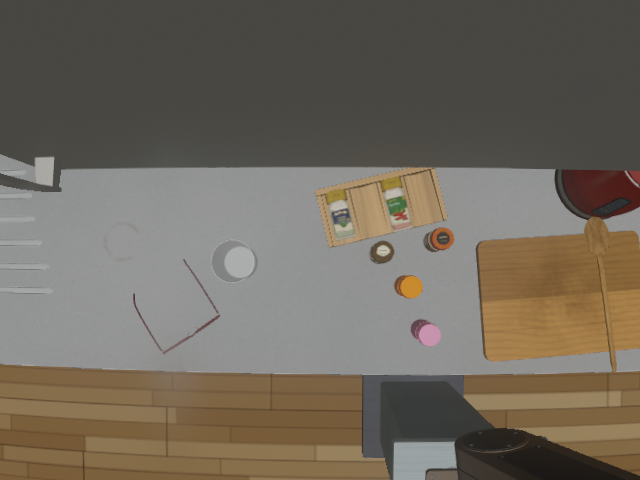

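The top view shows the red cap at about (441,238), in front of the right groove (y=-84). The black cap is at (382,252), orange at (409,287), pink at (428,334) and the glass at (234,261). The tray's front edge runs from (331,246) to (447,220).

Run:
```python
from h import *
r=ld('top0'); im=r['image']; 
c=im[150:360,300:500]; 
cv2.imwrite('pics/crop0.png',cv2.resize(c,None,fx=3.5,fy=2.8*1.0,interpolation=2)[:,:,::-1] if 0 else cv2.resize(c[:150],None,fx=4,fy=4,interpolation=2)[:,:,::-1])
s=ld('scene0'); c=s['image'][150:300,250:450]; cv2.imwrite('pics/crop1.png',cv2.resize(c,None,fx=4,fy=4,interpolation=2)[:,:,::-1])
print('red',onz(r,[(442,238.5)],.105),'blk',onz(r,[(381.5,251)],.105))
print('edge20',onz(r,[(331,246),(447,220),(316,191),(434,166)],.02))
```

```text
red [[0.55042772 0.08366709 0.105     ]] blk [[0.52735983 0.1937239  0.105     ]]
edge20 [[0.54049649 0.2858933  0.02      ]
 [0.59295539 0.05595574 0.02      ]
 [0.65004584 0.31620853 0.02      ]
 [0.70139386 0.08047891 0.02      ]]
```

View pics/crop0.png

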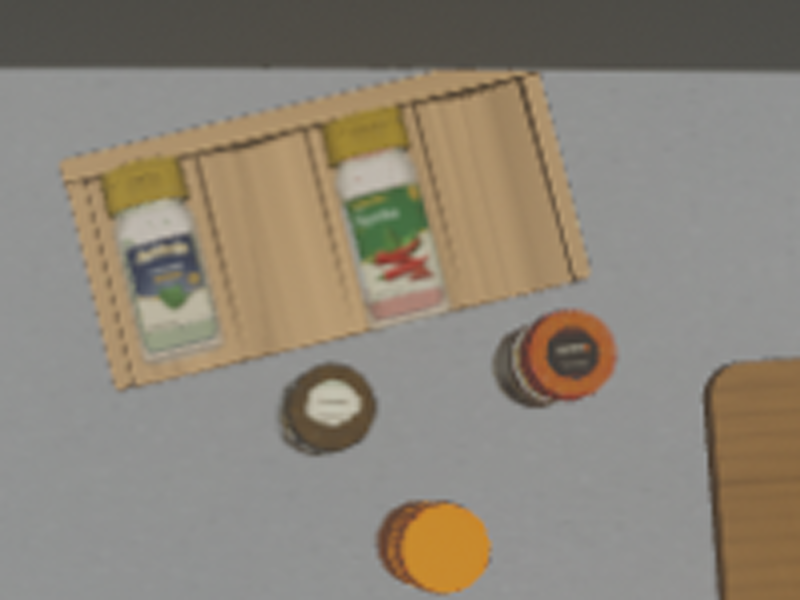

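View pics/crop1.png

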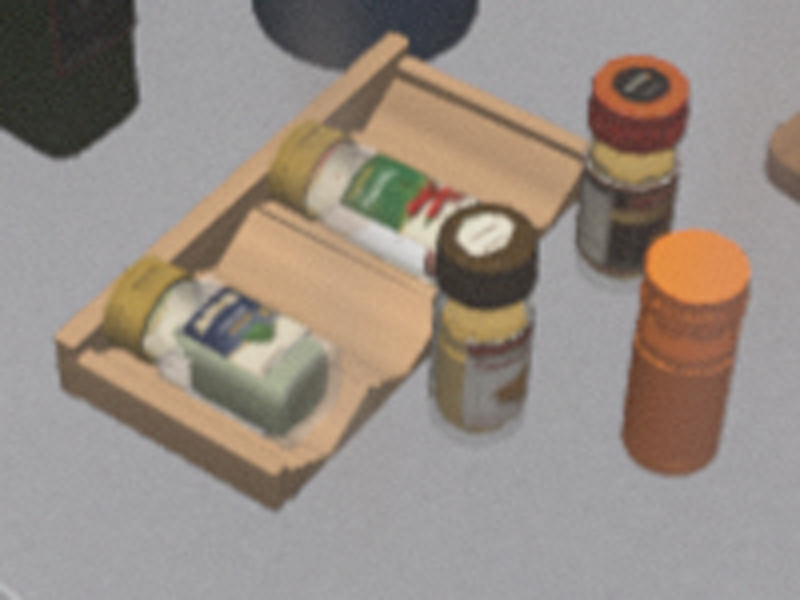

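```bash
cat > fit.py <<'E'
from h import *
r=ld('top0'); s=ld('scene0')
t=lambda x,y:((x+.5)/4-.5+300,(y+.5)/4-.5+150)
g=lambda x,y:((x+.5)/4-.5+250,(y+.5)/4-.5+150)
obs=[(r,t(62,163),.036,(.116,.122)),(r,t(541,72),.036,(.116,-.122)),(r,t(120,389),.02,(0,.122)),(r,t(589,276),.02,(0,-.122)),
 (s,g(283,511),.0,(0,.122)),(s,g(57,343),.036,(.116,.122)),(s,g(288,468),.02,(0,.122)),(s,g(400,35),.036,(.116,-.122))]
P=np.array([onz(a,[p],z)[0,:2] for a,p,z,_ in obs]); M=np.array([m for *_,m in obs])
def kab(M,P):
    a,b=M-M.mean(0),P-P.mean(0); th=np.arctan2((a[:,0]*b[:,1]-a[:,1]*b[:,0]).sum(),(a*b).sum())
    R=np.array([[np.cos(th),-np.sin(th)],[np.sin(th),np.cos(th)]]); return th,R,P.mean(0)-R@M.mean(0)
if __name__=='__main__':
    for n,sl in(('top',slice(0,4)),('scene',slice(4,8)),('all',slice(0,8))):
        th,R,o=kab(M[sl],P[sl]); print(n,th,o,'res mm',np.round(1e3*((P[sl]-o)@R-M[sl]),1).tolist())
        for k,c in(('red',[(r,t(573,354)),(s,g(641,86))]),('blk',[(r,t(333,407)),(s,g(487,235))]),('orange',[(r,t(445,547)),(s,g(697,268))])):
            q=np.array([onz(a,[p],.105)[0,:2] for a,p in c]); print(k,np.round(q,4).tolist(),'tray',np.round((q-o)@R,4).tolist())
E
python3 fit.py
```

```text
top 0.22336649899314504 [0.56294721 0.17313509] res mm [[-0.4, -0.4], [-7.6, 3.8], [2.0, -4.0], [6.0, 0.7]]
red [[0.5511, 0.0821], [0.5503, 0.084]] tray [[-0.0317, -0.0862], [-0.0321, -0.0841]]
blk [[0.5267, 0.1912], [0.5269, 0.1926]] tray [[-0.0313, 0.0257], [-0.0308, 0.027]]
orange [[0.4637, 0.1407], [0.4615, 0.1432]] tray [[-0.104, -0.0096], [-0.1055, -0.0067]]
scene 0.24098588770382645 [0.56421246 0.17111952] res mm [[2.4, -1.5], [-2.2, 5.3], [4.2, -7.8], [-4.4, 3.9]]
red [[0.5511, 0.0821], [0.5503, 0.084]] tray [[-0.034, -0.0834], [-0.0343, -0.0813]]
blk [[0.5267, 0.1912], [0.5269, 0.1926]] tray [[-0.0316, 0.0285], [-0.0311, 0.0298]]
orange [[0.4637, 0.1407], [0.4615, 0.1432]] tray [[-0.1049, -0.0055], [-0.1064, -0.0026]]
all 0.23101292048261068 [0.56326641 0.17212133] res mm [[0.5, -0.2], [-8.6, 4.0], [2.8, -3.0], [5.0, 1.7], [1.9, -2.6], [-2.8, 5.3], [3.8, -8.9], [-2.5, 3.8]]
red [[0.5511, 0.0821], [0.5503, 0.084]] tray [[-0.0324, -0.0849], [-0.0328, -0.0828]]
blk [[0.5267, 0.1912], [0.5269, 0.1926]] tray [[-0.0312, 0.027], [-0.0307, 0.0283]]
orange [[0.4637, 0.1407], [0.4615, 0.1432]] tray [[-0.1041, -0.0078], [-0.1057, -0.0048]]
```

Request:
send_rows:
  moves: "0 0 0 .17 -.17 0 -1; 0 0 0 .34 -.34 0 -1; 0 0 0 .5 -.5 0 -1; 0 0 0 .67 -.67 0 -1; 0 0 0 .84 -.84 0 -1; 0 0 0 1 -1 0 -1; 0 0 0 1 -1 0 -1"

```text
time: 0.98
eef_pos: [0.3252, -0.3981, 0.2448]
tcp_rot: [0.99, 0.142, -0.0, -0.001]
contact_force: [-0.1, -0.9, 0.8]
opening: 0.004
finger_force: 0.0
```

Request:
send_rows:
  moves: "0 0 0 .17 -.17 0 -1; 0 0 0 .34 -.34 0 -1; 0 0 0 .5 -.5 0 -1; 0 0 0 .67 -.67 0 -1; 0 0 0 .84 -.84 0 -1; 0 0 0 1 -1 0 -1; 0 0 0 1 -1 0 -1"

```text
time: 1.85
eef_pos: [0.4615, -0.1516, 0.2451]
tcp_rot: [0.99, 0.142, -0.0, -0.0]
contact_force: [1.8, 0.7, -0.8]
opening: -0.002
finger_force: 0.0
```

Run:
```python
from h import *
from fit import *
s0=ctrl.get_state(); print(s0['eef_pos'],s0['tcp_rot'],s0['contact_force'],s0['opening'])
# wood mask in top image, undistorted onto z=.02 plane, edge line fits
hsv=cv2.cvtColor(r['image'],cv2.COLOR_RGB2HSV); m=cv2.inRange(hsv,(8,60,90),(25,200,255)); m[:, :305]=0; m[:,455:]=0; m[255:]=0; m[:160]=0
m=cv2.morphologyEx(m,cv2.MORPH_OPEN,np.ones((3,3)))
F=[];L=[]
for u in list(range(336,366))+list(range(398,426)):   # front edge: last wood row per column
    v=np.where(m[:,u])[0]
    v=v[v<250-(u-331)*.24+6]
    F.append((u,v.max()+.5))
E=onz(r,F,.02)[:,:2]; vx=cv2.fitLine(E.astype(np.float32),cv2.DIST_HUBER,0,.001,.001).ravel(); 
print('front edge dir',np.degrees(np.arctan2(vx[1],vx[0])),'-> th',np.arctan2(-vx[0]*np.sign(vx[1])*-1,abs(vx[1])) , vx)
n=np.array([-vx[1],vx[0]]);n*=np.sign(n[0]); print('normal angle',np.arctan2(n[1],n[0]),'offset',n@vx[2:], 'resid',np.std((E-vx[2:])@n))
q=np.array([[.5511,.0821],[.5267,.1912]]); print('x of red, black',q@n-n@vx[2:], 'std')
for v in range(180,215,1): pass
Rr=[];Ll=[]
for v in range(200,238): u=np.where(m[v,310:400])[0]; Ll.append((u.min()+310-.5,v))
for v in range(180,214): u=np.where(m[v,400:455])[0]; Rr.append((u.max()+400+.5,v))
for nm,X in(('left',Ll),('right',Rr)):
    E=onz(r,X,.02)[:,:2]; w=cv2.fitLine(E.astype(np.float32),cv2.DIST_HUBER,0,.001,.001).ravel(); 
    t_=np.array([-n[1],n[0]]); print(nm,np.arctan2(w[1]*np.sign(w[0]),abs(w[0])),'t=',w[2:]@t_, 'red,blk t',q@t_)
```

```text
[ 0.46153178 -0.15164758  0.24509287] [ 9.89835895e-01  1.42214203e-01 -1.34639618e-04 -6.20884117e-05] [ 1.76302009  0.7349982  -0.78052779] -0.0023342350916317274
front edge dir -75.783966 -> th -0.2481166 [ 0.24557865 -0.9693767   0.5618341   0.19302225]
normal angle 0.2481166 offset 0.592031 resid 0.02692151111741216
x of red, black [-0.03764551 -0.03450567] std
left 0.23928934 t= 0.14918841 red,blk t [-0.05575257  0.05599855]
right 0.23275806 t= -0.09306684 red,blk t [-0.05575257  0.05599855]
```

Request:
send_rows:
  moves: "0 0 .003 .1 -.22 0 -1; 0 0 .006 .2 -.45 0 -1; 0 0 .008 .3 -.7 0 -1; 0 0 .008 .4 -.88 0 -1; 0 0 .008 .51 -1 0 -1; 0 0 .008 .51 -1 0 -1; 0 0 .008 .51 -1 0 -1"

```text
time: 2.72
eef_pos: [0.5031, 0.0661, 0.245]
tcp_rot: [0.993, 0.115, -0.0, 0.0]
contact_force: [-0.0, 0.6, -0.0]
opening: -0.003
finger_force: 0.0
```

```bash
cat > rel.py <<'E'
from h import *
from scipy.spatial.transform import Rotation as Ro
def rel(target):
    s=ctrl.get_state(); R=Ro.from_quat(s['tcp_rot']).as_matrix(); d=R.T@(np.array(target)-s['eef_pos'])/.2
    print('t',round(s['time'],2),'pos',np.round(s['eef_pos'],4),'yaw',np.arctan2(R[1,0],R[0,0]),'tilt',np.round(R[:,2],3),'F',np.round(s['contact_force'],1),'units',np.round(d,3))
E
python3 -c "
from rel import *
rel([.5024,.0708,.101])"
```

```text
t 2.73 pos [0.5031 0.0661 0.245 ] yaw 0.23032023990185296 tilt [-0.001 -0.001 -1.   ] F [-0.   0.6 -0. ] units [ 0.003 -0.024  0.72 ]
```

Request:
send_rows:
  moves: "0 0 0 0 -.024 .2 -1; 0 0 0 0 -.024 .4 -1; 0 0 0 0 -.024 .58 -1; 0 0 0 0 -.024 .7 -1; 0 0 0 0 -.024 .72 -1; 0 0 0 0 -.024 .72 -1"

```text
time: 3.48
eef_pos: [0.5024, 0.0713, 0.1019]
tcp_rot: [0.993, 0.115, 0.0, 0.0]
contact_force: [-0.5, 1.0, -0.7]
opening: 0.003
finger_force: 0.0
```

Run:
```python
from rel import *
rel([.5024,.0708,.101])
a=shot('scene','scene1'); b=shot('top','top1')
A=cv2.resize(a['image'][120:300,330:500],(510,540),interpolation=2); B=b['image'][160:340,340:530]
B=cv2.resize(B,(int(540*190/180)//2,270),interpolation=2); B=np.vstack([B,np.zeros((270,B.shape[1],3),np.uint8)])
cv2.imwrite('pics/c2.png',np.hstack([A,B])[:,:,::-1])
```

```text
t 3.48 pos [0.5024 0.0713 0.1019] yaw 0.23018307262033122 tilt [ 0.001 -0.    -1.   ] F [-0.5  1.  -0.7] units [-0.001  0.002  0.005]
```

View pics/c2.png

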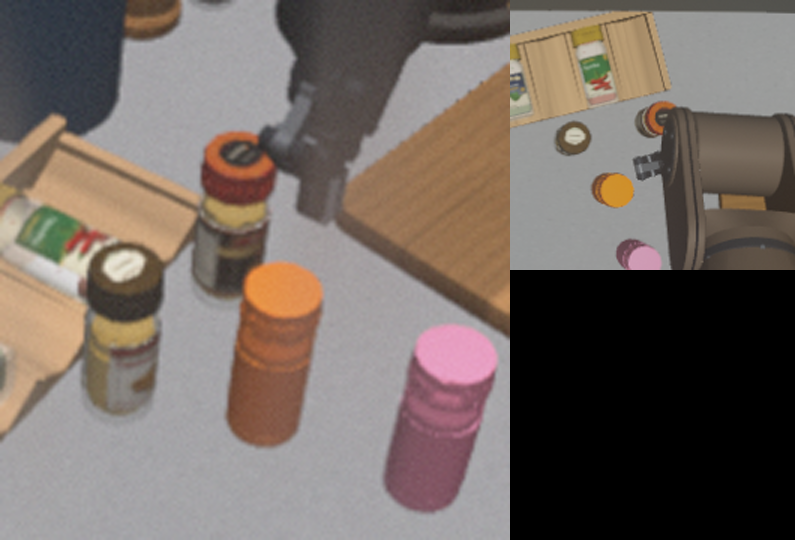

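The scene view shows the shut fingers at about (300,150), just in front of the red cap and clear of the orange and black jars. Next I push at the cap.

Request:
send_rows:
  moves: "0 0 0 .05 0 0 -1; 0 0 0 .08 0 0 -1; 0 0 0 .1 0 0 -1; 0 0 0 .12 0 0 -1; 0 0 0 .14 0 0 -1; 0 0 0 .16 0 0 -1; 0 0 0 .18 0 0 -1; 0 0 0 .2 0 0 -1; 0 0 0 .22 0 0 -1; 0 0 0 .24 0 0 -1; 0 0 0 .26 0 0 -1; 0 0 0 .28 0 0 -1"

```text
time: 5.08
eef_pos: [0.5568, 0.0852, 0.1013]
tcp_rot: [0.993, 0.115, 0.0, -0.0]
contact_force: [0.5, 0.1, -0.7]
opening: -0.002
finger_force: 0.0
```

Run:
```python
from rel import *
rel([.5024,.0708,.101])
a=shot('scene','scene2'); b=shot('top','top2')
A=cv2.resize(a['image'][120:300,300:470],(510,540),interpolation=2); B=b['image'][160:340,340:530]
B=cv2.resize(B,(int(540*190/180)//2,270),interpolation=2); B=np.vstack([B,np.zeros((270,B.shape[1],3),np.uint8)])
cv2.imwrite('pics/c3.png',np.hstack([A,B])[:,:,::-1])
```

```text
t 5.08 pos [0.5568 0.0852 0.1013] yaw 0.23150495753116024 tilt [ 0.  0. -1.] F [ 0.5  0.1 -0.7] units [-0.281  0.007  0.002]
```

View pics/c3.png

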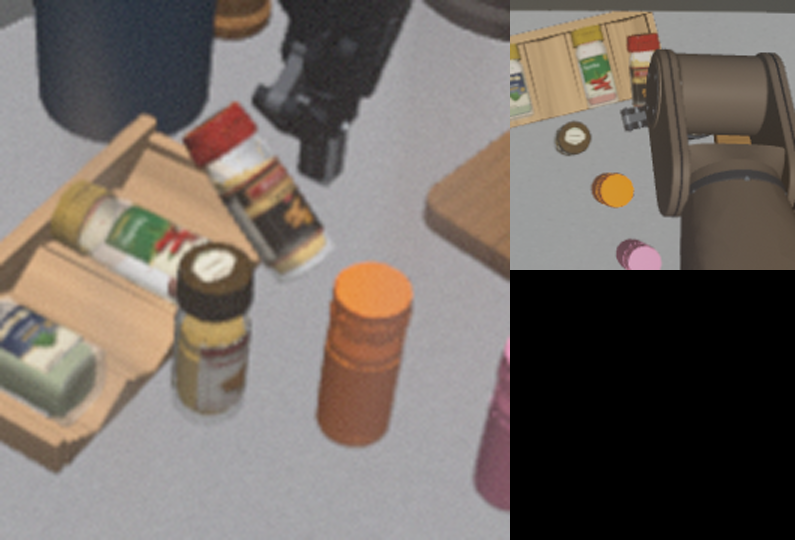

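The jar is leaning past its balance point and falling into the right groove (cap at about (225,135) in the crop), with the fingers behind it. I'll back off and look.

Request:
send_rows:
  moves: "0 0 0 -.08 0 0 -1; 0 0 0 -.17 0 0 -1; 0 0 0 -.26 0 0 -1; 0 0 0 -.3 0 0 -1; 0 0 0 -.3 0 0 -1; 0 0 0 -.3 0 0 -1"

```text
time: 5.92
eef_pos: [0.4988, 0.0713, 0.1016]
tcp_rot: [0.993, 0.115, 0.0, 0.0]
contact_force: [0.5, -0.3, -0.3]
opening: 0.003
finger_force: 0.0
```

Run:
```python
from rel import *
rel([.5024,.0708,.04])
a=shot('scene','scene3'); b=shot('top','top3')
A=cv2.resize(a['image'][120:300,300:470],(510,540),interpolation=2); B=b['image'][160:340,340:530]
B=cv2.resize(B,(int(540*190/180)//2,270),interpolation=2); B=np.vstack([B,np.zeros((270,B.shape[1],3),np.uint8)])
cv2.imwrite('pics/c4.png',np.hstack([A,B])[:,:,::-1])
```

```text
t 5.92 pos [0.4988 0.0713 0.1016] yaw 0.2314249088367088 tilt [ 0.001 -0.    -1.   ] F [ 0.5 -0.3 -0.3] units [0.017 0.007 0.308]
```

View pics/c4.png

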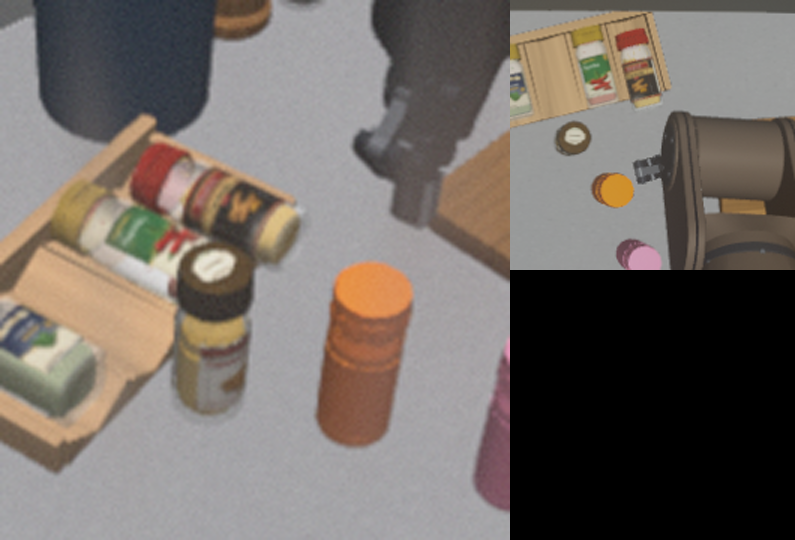

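The red jar lies straight in the right groove, cap at about (160,175) in the crop, still short of the rail. I'll lower the fingers behind its foot.

Request:
send_rows:
  moves: "0 0 0 0 .007 .1 -1; 0 0 0 0 .007 .2 -1; 0 0 0 0 .007 .3 -1; 0 0 0 0 .007 .35 -1; 0 0 0 0 .007 .35 -1"

```text
time: 6.65
eef_pos: [0.4981, 0.07, 0.0307]
tcp_rot: [0.993, 0.116, -0.001, -0.0]
contact_force: [-0.4, -0.5, -0.3]
opening: -0.001
finger_force: 0.0
```

Request:
send_rows:
  moves: "0 0 0 .06 0 0 -1; 0 0 0 .12 0 0 -1; 0 0 0 .16 0 0 -1; 0 0 0 .19 0 0 -1; 0 0 0 .22 0 0 -1; 0 0 0 .25 0 0 -1; 0 0 0 .28 0 0 -1; 0 0 0 .3 0 0 -1; 0 0 0 .31 0 0 -1; 0 0 0 .31 0 0 -1"

```text
time: 7.9
eef_pos: [0.5587, 0.0842, 0.0312]
tcp_rot: [0.993, 0.116, -0.0, -0.0]
contact_force: [0.1, -1.0, 0.2]
opening: 0.002
finger_force: 0.1
```

Run:
```python
from rel import *
rel([.5024,.0708,.04])
a=shot('scene','scene4')
cv2.imwrite('pics/c5.png',cv2.resize(a['image'][140:250,300:430],(780,600),interpolation=2)[:,:,::-1])
```

```text
t 7.9 pos [0.5587 0.0842 0.0312] yaw 0.23155952936943136 tilt [-0.  0. -1.] F [ 0.1 -1.   0.2] units [-0.289  0.001 -0.044]
```

View pics/c5.png

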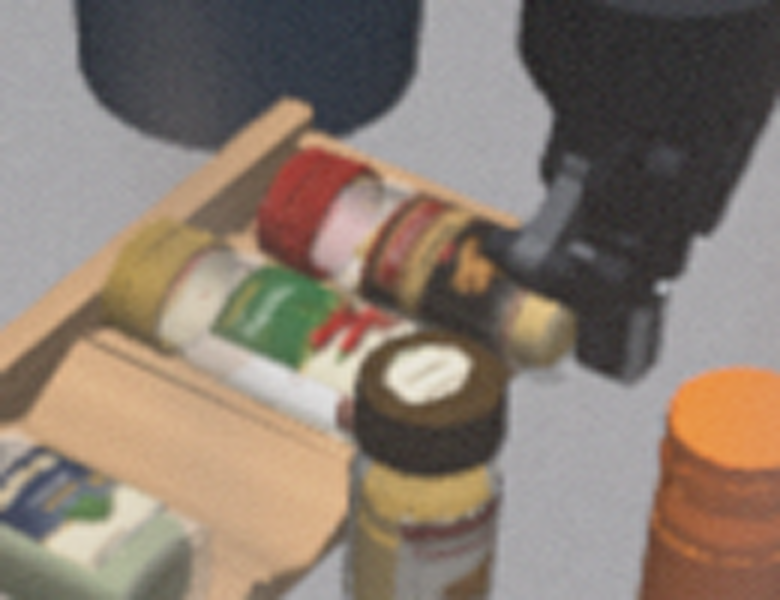

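The fingers are now just at the jar's foot (about (570,340)), with the cap still roughly 15 mm from the rail. I'll push on gently and watch the force.

Request:
send_rows:
  moves: "0 0 0 .01 0 0 -1; 0 0 0 .02 0 0 -1; 0 0 0 .03 0 0 -1; 0 0 0 .04 0 0 -1; 0 0 0 .05 0 0 -1; 0 0 0 .05 0 0 -1"

```text
time: 8.7
eef_pos: [0.5688, 0.0866, 0.0314]
tcp_rot: [0.993, 0.116, 0.0, 0.0]
contact_force: [-1.3, -0.2, 0.1]
opening: -0.001
finger_force: 0.1
```

Request:
send_rows:
  moves: "0 0 0 .01 0 0 -1; 0 0 0 .015 0 0 -1; 0 0 0 .02 0 0 -1; 0 0 0 .02 0 0 -1"

```text
time: 9.2
eef_pos: [0.5725, 0.0874, 0.0313]
tcp_rot: [0.993, 0.116, 0.0, -0.0]
contact_force: [-0.6, -1.0, 0.3]
opening: 0.001
finger_force: 0.4
```

Run:
```python
from rel import *
rel([.5024,.0708,.04])
a=shot('scene','scene5')
cv2.imwrite('pics/c6.png',cv2.resize(a['image'][140:250,300:430],(780,600),interpolation=2)[:,:,::-1])
```

```text
t 9.2 pos [0.5725 0.0874 0.0313] yaw 0.23153340759465763 tilt [ 0.  0. -1.] F [-0.6 -1.   0.3] units [-0.36   0.001 -0.043]
```

View pics/c6.png

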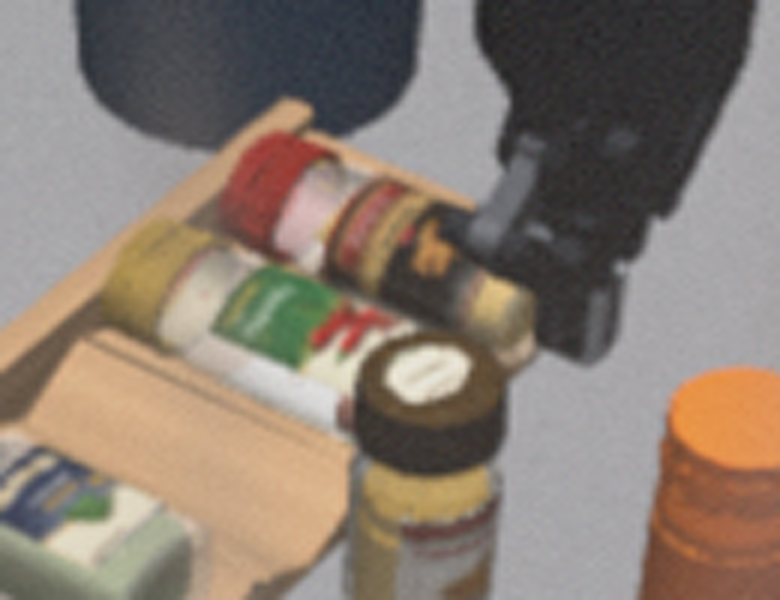

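The cap at about (265,185) is almost at the rail. I'll continue in small steps until the force rises.

Request:
send_rows:
  moves: "0 0 0 .005 0 0 -1; 0 0 0 .01 0 0 -1; 0 0 0 .01 0 0 -1"

```text
time: 9.62
eef_pos: [0.5745, 0.0879, 0.0313]
tcp_rot: [0.993, 0.115, 0.0, -0.0]
contact_force: [-1.1, 0.8, 1.4]
opening: 0.001
finger_force: 0.4
```

Request:
send_rows:
  moves: "0 0 0 .005 0 0 -1; 0 0 0 .01 0 0 -1; 0 0 0 .01 0 0 -1"

```text
time: 10.0
eef_pos: [0.5751, 0.0881, 0.0312]
tcp_rot: [0.993, 0.116, -0.002, 0.0]
contact_force: [-5.7, -0.6, 3.2]
opening: 0.002
finger_force: 2.9
```

Request:
send_rows:
  moves: "0 0 0 .005 0 0 -1; 0 0 0 .005 0 0 -1; 0 0 0 .005 0 0 -1"

```text
time: 10.38
eef_pos: [0.5751, 0.0881, 0.0312]
tcp_rot: [0.993, 0.116, -0.003, 0.0]
contact_force: [-8.1, -2.6, 7.3]
opening: 0.003
finger_force: 4.4
```

Home: the force rises while the position holds still. I'll back straight off, then rise.

Request:
send_rows:
  moves: "0 0 0 -.02 0 0 -1; 0 0 0 -.06 0 0 -1; 0 0 0 -.15 0 0 -1; 0 0 0 -.25 0 0 -1; 0 0 0 -.25 0 -.2 -1; 0 0 0 -.25 0 -.5 -1; 0 0 0 -.25 0 -.8 -1; 0 0 0 -.25 .3 -1 -1; 0 0 0 -.25 .6 -1 -1; 0 0 0 -.25 .9 -1 -1; 0 0 0 -.25 1 -1 -1; 0 0 0 -.25 1 -1 -1"

```text
time: 11.88
eef_pos: [0.5744, -0.1187, 0.2308]
tcp_rot: [0.993, 0.114, -0.0, -0.0]
contact_force: [-0.6, 0.7, 0.5]
opening: -0.001
finger_force: 0.0
```

Run:
```python
from rel import *
rel([.5024,.0708,.04])
a=shot('scene','scene6'); b=shot('top','top6')
cv2.imwrite('pics/c7.png',np.hstack([cv2.resize(a['image'][140:280,270:430],(400,350),interpolation=2),cv2.resize(b['image'][155:295,305:465],(400,350),interpolation=2)])[:,:,::-1])
```

```text
t 11.88 pos [ 0.5744 -0.1187  0.2308] yaw 0.22901584122207191 tilt [-0.     0.001 -1.   ] F [-0.6  0.7  0.5] units [-0.135 -1.004  0.955]
```

View pics/c7.png

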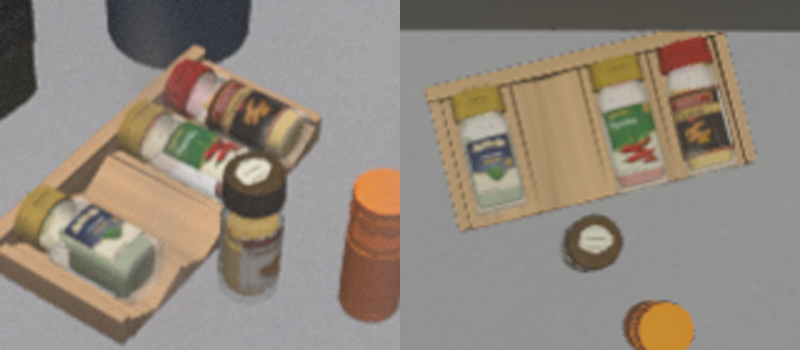

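The red jar lies straight in the right groove, cap against the rail (about (685,55) in the right half) and foot flush with the front edge (about (713,162)). The other jars look unmoved.

```bash
python3 -c "
from plant import ctrl
print(ctrl.sign_off())"
```

```text
the job is handed in; nothing more can be done
None
```

The job is handed in (no verdict was returned): the red-capped jar was tipped into its groove and pushed until the cap met the back rail; the last picture shows it straight and flush, the black-capped and lying jars look unmoved, and the glass was not in the last view I checked, but the arm stayed well away from it.

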